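# Put the right glass panel on the foyer easel

### The arm

A 7-joint arm with a two-finger parallel gripper is mounted at the origin on the work surface. World frame = base frame: x ahead of the robot, y to its left, z up, the work surface at z = 0. Lengths are in m, angles in rad, forces in N, time in s.
With the tool pointing down it reaches from about 0.35 to 0.9 m from the base axis. Payload 7.2 kg.
Tool frame: the origin (TCP) lies midway between the tips of the shut fingers; the grasp point (between the pads) lies 19 mm behind it (manip.tcp_to_grasp is the distance from the TCP to the grasp point, in m); y points along the fingers, z is the direction in which the jaws open and shut, and the axes are right-handed (so a half turn about y gives the same grasp; the last joint's range is limited). The gripper opens to 88 mm and grips with 3 to 60 N. Pads are 20 mm wide; open, the fingers measure 115 mm over their backs; the gripper's body (75 mm by 178 mm) begins 61 mm behind the grasp point.
Start: joints at [1.127, 0.411, -0.013, 1.596, 0.006, 1.134, -0.082], TCP at [0.229, -0.581, 0.192] pointing down, gripper open.
Joint ranges: [-2.95, 2.95], [-0.29, 1.99], [-1.47, 1.44], [0.14, 2.54], [-1.03, 4.17], [0.13, 1.85], [-2.86, 2.86]. Speed limits (rad/s): [2.39, 2.39, 3.01, 3.01, 3.14, 3.14, 3.14].

### API

Orientations are given as a unit quaternion [w, x, y, z].
In Python, from bench import manip gives the robot as it stands. Calls block until the motion is done:
- manip.reach(position, orientation): joint-space move of the TCP to a pose.
- manip.move_l(position, max_speed=0.15, rotation=None, contact_N=None): straight line of the TCP; rotation=None keeps the orientation; max_speed is the mean speed in m/s. With contact_N (N) it stops when the force on the tool has changed by that much, and returns True; else False.
- manip.move_joints(angles): joint-space move.
- manip.set_gripper(opening): finger opening in m; the grip force is fixed at half the most; returns when the fingers have stopped.
- manip.wait(seconds).
- manip.solve_ik(position, orientation): joint angles nearest the present ones, or None.
- manip.read_camera(name): name is "scene" or "top"; returns the picture (420x560x3 uint8, red, green, blue); there is no depth.
- manip.camera_model(name): a dict with "fx", "fy", "cx", "cy" (pixels), "D" ([k1, k2, p1, p2, k3] as OpenCV has them; the pictures are not rectified), "origin" and "orientation" of the camera in the world. Camera axes: x right, y down, z forward; pixel columns grow to the right and rows downward; lengths in m; the calibration is good to about 2 mm. A picture is of the moment at which its call begins. camera_model takes no time and is no camera call.
A pose or a line that the arm cannot do raises manip.IKError and nothing moves.
- manip.job_done(): hands the job in, once; it reports no verdict.
Trained networks look in the newest picture that a camera, given by its name, has taken for a name from the list of things; names that differ only in an ending like _2 or _b are one class to them, and where a whole thing is asked for, a point or a joint stands for the part that bears it (a point fixed in the world has none). Each returns a list of dicts, best first, with "score" (0 to 1); they miss things now and then, are a little off and sometimes report something else, mostly with a low value. They report only what shows in the picture. A call takes as long as a camera call.
- manip.silhouettes(camera, label): "pixels" (420x560 bool, what is visible of it) and "xy" ([column, row] in pixels, amid what is visible of it).
Readings, each from a call of its own:
- manip.get_time(): time.
- manip.get_joints(): joint angles.
- manip.get_dq(): joint speeds.
- manip.get_joint_torque(): joint torques, N m.
- manip.get_position(): TCP position.
- manip.get_orientation(): TCP orientation.
- manip.get_wrist_force(): force on the tool from outside, world axes, zero at the start.
- manip.get_moment(): the same for the moment, N m.
- manip.get_opening(): finger opening in m.
Only numpy, scipy, OpenCV 4.12 (cv2) and the standard library are available. Lean on these libraries where they do the work, as an engineer would, in place of code of your own. Each camera call takes 0.05 s, during which the arm holds its last target. There are 200 camera calls.

### The job

Clear the red umbrella clip off the display easel and leave it in the smoked-glass dish. Then slide the glass panel that just fits between the easel's brass end cheeks straight up out of the slotted rack by its top edge, and leave it standing on the easel's ledge, down flat between the cheeks and leaning back against the uprights. Leave the other two panels in the rack and do not knock or shove anything else on the credenza.

Things in the scene. Friction and masses are not known exactly. Their poses are not given: they have to be found in the camera images.
- rack: fixed dark-walnut slotted rack, 146 (x) x 134 (y) x 66 high; origin at the centre of its underside. Three vertical slots across its y, centred at x = -46, 0 and +46, each 11 wide (x), 118 long (y), 60 deep, slot floor 6 above the underside; one panel stands in each slot
- panel_narrow: frosted sea-green glass panel, 76 wide (its y) x 8 thick (its x) x 125 high (its z), all edges bare; origin at the centre of its underside (lower edge). Stands in one of the rack's slots (which one varies), 65 mm showing above the rack
- panel_middle: frosted sea-green glass panel, 90 wide (its y) x 8 thick (its x) x 125 high (its z), all edges bare; origin at the centre of its underside (lower edge). Stands in one of the rack's slots (which one varies), 65 mm showing above the rack. The one that just fits the easel
- panel_wide: frosted sea-green glass panel, 104 wide (its y) x 8 thick (its x) x 125 high (its z), all edges bare; origin at the centre of its underside (lower edge). Stands in one of the rack's slots (which one varies), 65 mm showing above the rack
- easel: fixed walnut and brass display easel, base 100 (x) x 130 (y) x 10; origin: centre of underside. Open front faces its own +x; it leans 0.30 rad back to its -x. Along the lean, above the ledge: back bar 28 high; two back uprights 72 high at |y| = 33 to 49 (66 free between); brass lip 10 high, 16 in front of the backrest; brass end cheeks 24 high, 98 clear between them
- seat (a point): point on the easel's ledge where the centre of the panel's underside lies when it is home: midway between the cheeks, 4 mm in front of the backrest, on the ledge. Axes are the easel's (not leaning); in them the backrest runs up along (-0.296, 0, 0.955), its outward normal is (0.955, 0, 0.296), and the ledge is square to the backrest
- clip: red plastic umbrella-handle clip, 12 thick (its x) x 28 wide (its y) x 56 high (its z): a solid grip block in the upper 30, two prongs below; origin at the centre of its underside. Starts on the easel's ledge leaning against the low back bar, in the gap between the uprights
- clip_mid (a point): centre of the red clip, 28 above its underside
- dish: loose heavy smoked-glass bowl-shaped catchall dish, rim radius 72, 30 high, wall and floor about 5 thick; origin at the centre of its underside
- vase: white ceramic bud vase, 140 high, 62 across at the belly, loose; origin at the centre of its underside; leave alone
- key_a: steel house key lying flat, 60 x 24 x 4, leave alone
- key_b: the other such key, leave alone
- oak_box: fixed matte-oak flip-top box, shut, 120 (x) x 170 (y) x 70 high, with a small brass knob on its lid to about 105 high; leave alone
- glasses_case: dark-blue spectacle case, 65 (x) x 165 (y) x 45 high, loose, leave alone
- candle: amber glass candle jar with brass cap, 70 across, 85 high, loose, leave alone

How it is judged:
On the way, in this order (a step that is already met when the one before it is completed fails the run):
1. the red clip lies in the dish, let go (horizontal distance between clip_mid and dish below 0.062 m and height (world z) of clip_mid below 0.07 m and contact force between clip and dish above 0.03 N and linear speed of clip below 0.03 m/s and contact force between clip and the fingers below 0.01 N), for 0.2 s.
2. the middle panel has been slid straight up and hangs clear above the rack, upright (z of panel_middle in the frame of rack above 0.069 m and x of panel_middle in the frame of rack between -0.085 and 0.085 m and y of panel_middle in the frame of rack between -0.05 and 0.05 m and angle between panel_middle's own z axis and vertical below 0.25 rad), for 0.1 s.
At the end, for the whole second after the job is handed in: Middle panel at rest on the ledge, underside centre within 10 mm of the seat, leaning 0.2 to 0.4 rad, width within 0.1 rad of the easel's. Clip at rest in the dish (centre within 62 mm of its axis, below 70 mm). Narrow and wide panels stand in the rack slots (distance between panel_middle and seat below 0.01 m and angle between panel_middle's own z axis and vertical between 0.2 and 0.4 rad and angle between the y axis of panel_middle and the y axis of easel, either way round below 0.1 rad and linear speed of panel_middle below 0.02 m/s and horizontal distance between clip_mid and dish below 0.062 m and height (world z) of clip_mid below 0.07 m and contact force between clip and dish above 0.03 N and linear speed of clip below 0.03 m/s and z of each of panel_narrow, panel_wide in the frame of rack below 0.02 m and x of panel_narrow in the frame of rack between -0.07 and 0.07 m and angle between each of panel_narrow, panel_wide's own z axis and vertical below 0.15 rad and x of panel_wide in the frame of rack between -0.07 and 0.07 m); the robot touches nothing.
It fails at once if another panel is pulled up (30 mm) in the rack (z of any of panel_narrow, panel_wide in the frame of rack above 0.036 m).
It fails at once if the vase is tipped (0.5 rad) (angle between vase's own z axis and vertical above 0.5 rad).
It fails at once if the vase, a key, the spectacle case or the candle is shoved more than 40 mm (distance of any of vase, key_a, key_b, glasses_case, candle from where it was at the start of the episode above 0.04 m).
It fails at once if the dish is shoved more than 60 mm (distance of dish from where it was at the start of the episode above 0.06 m).
It also fails if it takes over 54 s, if anything falls off the work surface, if the arm or the gripper's body presses on something with over 40 N, if the wrist force passes 120 N, or if a joint passes its speed limit or range.

## Working session

There is one attempt and no reset: what is moved stays moved. The work goes in short steps, each a Python script; the robot and the scene stay as the last script left them, time stands still between calls to the robot, and variables do not carry over. Pictures are saved under pics/ and viewed, about 8 in all and at most 12, crops included, and the job is handed in when it is done.

```bash
ls; mkdir -p pics; python3 - <<'E'
from bench import manip
import cv2,numpy as np
for c in("scene","top"):
    im=manip.read_camera(c); cv2.imwrite(f"pics/{c}0.png",im[:,:,::-1]); print(c,manip.camera_model(c))
    for l in("rack","panel_middle","panel_narrow","panel_wide","easel","clip","dish","vase","key_a","oak_box","glasses_case","candle"):
        for d in manip.silhouettes(c,l)[:3]:
            p=np.argwhere(d["pixels"]); print(c,l,round(d["score"],2),np.round(d["xy"]),len(p),p.min(0)[::-1],p.max(0)[::-1])
print(manip.get_time(),manip.get_orientation(),manip.tcp_to_grasp)
E
```

```text
pics
scene {'fx': 523.3523304101915, 'fy': 523.3523304101915, 'cx': 280.2765191557262, 'cy': 210.08666851739056, 'D': array([-0.01106145,  0.        ,  0.        ,  0.        ,  0.        ]), 'origin': array([ 1.18449356, -0.84452483,  0.96748098]), 'orientation': array([-0.36819645,  0.86578821,  0.31260477, -0.13084496])}
scene rack 0.75 [197. 242.] 2165 [161 214] [238 273]
scene panel_middle 0.6 [184. 197.] 565 [169 188] [206 221]
scene panel_narrow 0.79 [203. 228.] 711 [188 212] [220 245]
scene panel_wide 0.62 [192. 214.] 652 [175 198] [217 234]
scene easel 0.91 [336. 135.] 1294 [308 103] [360 153]
scene easel 0.74 [269. 166.] 66 [260 164] [277 169]
scene clip 0.65 [338. 118.] 197 [330 110] [342 128]
scene clip 0.19 [317. 274.] 1892 [289 245] [348 304]
scene dish 0.89 [289. 192.] 1503 [263 174] [316 210]
scene dish 0.35 [204. 229.] 734 [188 212] [219 245]
scene vase 0.81 [350. 204.] 858 [333 177] [357 227]
scene oak_box 0.61 [413. 183.] 2981 [380 148] [449 215]
scene glasses_case 0.79 [317. 274.] 1963 [288 244] [349 304]
scene candle 0.71 [ 97. 284.] 1296 [ 76 264] [114 308]
top 
[... 313 characters left out ...]
 rack 0.74 [357. 248.] 2608 [325 207] [398 283]
top panel_middle 0.7 [360. 262.] 262 [338 257] [381 271]
top panel_narrow 0.44 [146. 125.] 4069 [108  95] [184 156]
top panel_wide 0.94 [365. 245.] 378 [340 235] [390 253]
top easel 0.74 [124. 252.] 2206 [ 87 224] [155 280]
top clip 0.58 [111. 251.] 167 [104 244] [123 256]
top dish 0.78 [248. 219.] 2738 [218 192] [277 251]
top vase 0.73 [126. 250.] 2096 [ 88 225] [155 279]
top key_a 0.47 [219. 275.] 122 [212 268] [227 287]
top oak_box 0.55 [142. 128.] 4056 [108  96] [184 156]
top glasses_case 0.94 [315. 134.] 1816 [282 115] [349 143]
top candle 0.87 [470. 267.] 931 [452 253] [489 283]
1.3 [-0.13208662  0.13210541 -0.69464961  0.6946677 ] 0.0187
```

```bash
python3 - <<'E'
import cv2
for c,(x0,y0,x1,y1) in {"scene":(60,80,460,320),"top":(70,80,510,320)}.items():
    im=cv2.imread(f"pics/{c}0.png")[y0:y1,x0:x1]
    cv2.imwrite(f"pics/{c}0c.png",cv2.resize(im,None,fx=800/(x1-x0),fy=800/(x1-x0),interpolation=cv2.INTER_CUBIC))
E
```

```text
(no output)
```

View pics/scene0c.png

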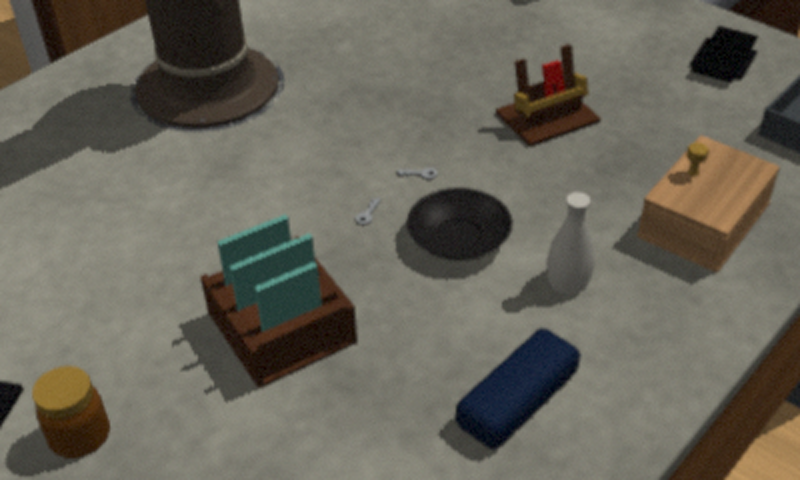

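View pics/top0c.png

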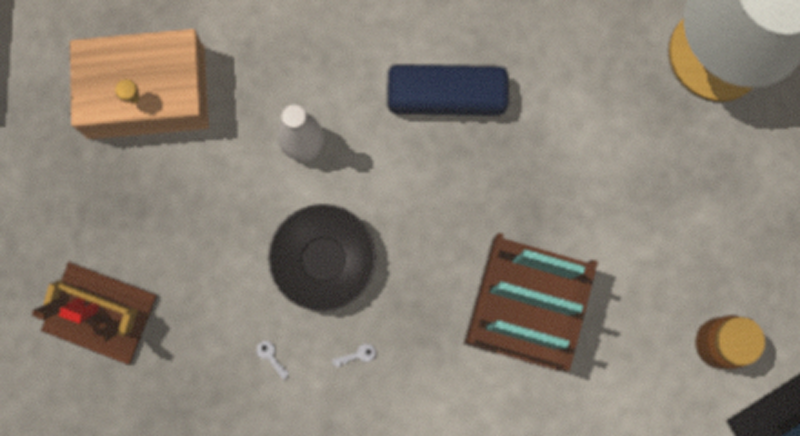

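```bash
cat > h.py <<'E'
import numpy as np,cv2
from scipy.spatial.transform import Rotation as R
from bench import manip
def Q(q): return R.from_quat(np.roll(q,-1))
C={c:manip.camera_model(c) for c in("scene","top")}
def proj(c,P):
    m=C[c]; X=Q(m["orientation"]).inv().apply(np.atleast_2d(P)-m["origin"])
    K=np.array([[m["fx"],0,m["cx"]],[0,m["fy"],m["cy"]],[0,0,1]])
    return cv2.projectPoints(X,np.zeros(3),np.zeros(3),K,m["D"])[0][:,0]
def ray(c,uv):
    m=C[c];K=np.array([[m["fx"],0,m["cx"]],[0,m["fy"],m["cy"]],[0,0,1]])
    d=cv2.undistortPoints(np.array([[uv]],float),K,m["D"])[0,0]
    d=Q(m["orientation"]).apply([*d,1]); return m["origin"],d/np.linalg.norm(d)
def atz(c,uv,z):
    o,d=ray(c,uv); return o+d*(z-o[2])/d[2]
def tri(u1,u2):
    (a,d),(b,e)=ray("scene",u1),ray("top",u2)
    s=np.linalg.lstsq(np.c_[d,-e],b-a,rcond=None)[0]
    p,q=a+s[0]*d,b+s[1]*e; return (p+q)/2,np.linalg.norm(p-q)
def shot(c,name,box,s):
    im=manip.read_camera(c); cv2.imwrite(f"pics/{name}_raw.png",im[:,:,::-1]); return crop(im,box,s)
def crop(im,box,s):
    x0,y0,x1,y1=box; return cv2.resize(im[y0:y1,x0:x1],None,fx=s,fy=s,interpolation=cv2.INTER_CUBIC)
E
python3 - <<'E'
from h import *
from scipy.optimize import minimize
S={}
for c in C:
    manip.read_camera(c)
    for l in("rack","panel_middle","panel_narrow","panel_wide","dish","clip","easel","vase","glasses_case","oak_box"):
        r=manip.silhouettes(c,l)
        if r: S[c,l]=r[0]["pixels"]
for l in("dish","clip"):
    u=[np.argwhere(S[c,l]).mean(0)[::-1] for c in("scene","top")]; print(l,tri(*u))
bx=lambda x0,x1,y0,y1,z0,z1:np.array([[x,y,z] for x in(x0,x1) for y in(y0,y1) for z in(z0,z1)])
def fit(targets,model,p0,steps):
    def cost(p):
        t=0
        for c,m in targets.items():
            s=4; r=np.zeros((420*s,560*s),np.uint8)
            for b in model(p):
                cv2.fillConvexPoly(r,cv2.convexHull(np.round((proj(c,b)+.5)*s).astype(np.int32)),255)
            r=cv2.resize(r,(560,420),interpolation=cv2.INTER_AREA)/255.
            t+=np.abs(r-m).sum()/m.sum()
        return t
    sim=np.vstack([p0]+[np.array(p0)+np.eye(len(p0))[i]*steps[i] for i in range(len(p0))])
    r=minimize(cost,p0,method="Nelder-Mead",options=dict(initial_simplex=sim,maxiter=400,xatol=1e-4,fatol=1e-4)); return r.x,r.fun
T=lambda p,b:[R.from_euler('z',p[3]).apply(v)+p[:3] for v in b]
# rack
un=lambda c,ls:np.any([S[c,l] for l in ls if (c,l) in S],axis=0)
c0=atz("top",(357,246),.06); print("rack0",c0)
d=atz("top",(340,260),.12)-atz("top",(383,270),.12); yaw0=np.arctan2(d[1],d[0])-np.pi/2; print("panel dir",yaw0)
tg={"scene":un("scene",["rack","panel_middle","panel_narrow","panel_wide"]),"top":un("top",["rack","panel_middle","panel_wide"])}
for sg in(1,-1):
    mod=lambda p:T(p,[bx(-.073,.073,-.067,.067,0,.066)]+[bx(x*sg-.004,x*sg+.004,-w/2,w/2,.006,.131) for x,w in((-.046,.090),(0,.104),(.046,.076))])
    print("rack",sg,fit(tg,mod,[c0[0],c0[1],0,yaw0],[.01,.01,.01,.1]))
# panel_middle top edge by minAreaRect in each view
for c in C:
  for l in("panel_middle","panel_wide"):
    print(c,l,cv2.minAreaRect(np.argwhere(S[c,l])[:,::-1].astype(np.float32)))
e0=atz("top",(124,252),.01); d=atz("top",(102,226),.0)-atz("top",(156,243),0); ye=np.arctan2(d[1],d[0])-np.pi/2
print("easel",e0,ye,manip.get_time())
np.save("S.npy",S,allow_pickle=True)
ims=[cv2.resize(crop(cv2.imread(f"pics/{c}0.png"),b,8),(400,400)) for c,b in(("scene",(308,98,368,158)),("top",(85,220,160,295)))]
ims=[crop(cv2.imread("pics/scene0.png"),(305,97,365,157),400/60),crop(cv2.imread("pics/top0.png"),(85,217,160,292),400/75)]
h=min(i.shape[0] for i in ims);cv2.imwrite("pics/easel.png",np.hstack([i[:h] for i in ims])[:,:800])
E
```

```text
dish (array([ 0.428918  ,  0.26013245, -0.18764051]), np.float64(0.18527611480753894))
clip (array([0.47040404, 0.28574752, 0.06947439]), np.float64(0.002178860058036096))
rack0 [ 0.47073929 -0.27973376  0.06      ]
panel dir -0.25045024347917666
rack 1 (array([ 0.4709927 , -0.2911511 , -0.00093473, -0.30062965]), np.float64(0.18390718948061965))
rack -1 (array([ 0.47072545, -0.29111663, -0.00085921, -0.30303427]), np.float64(0.19452117940847696))
scene panel_middle ((185.90084838867188, 201.90655517578125), (18.234018325805664, 43.32426452636719), 55.840309143066406)
scene panel_wide ((196.7000274658203, 214.4000244140625), (20.124608993530273, 47.404640197753906), 63.43495178222656)
top panel_middle ((359.55596923828125, 264.3079833984375), (46.279998779296875, 7.559999942779541), 16.260204315185547)
top panel_wide ((365.0754699707031, 244.23585510253906), (51.098121643066406, 8.378993034362793), 15.945395469665527)
easel [0.46937862 0.27657762 0.01      ] -0.3113797701662524 2.4
```

View pics/easel.png

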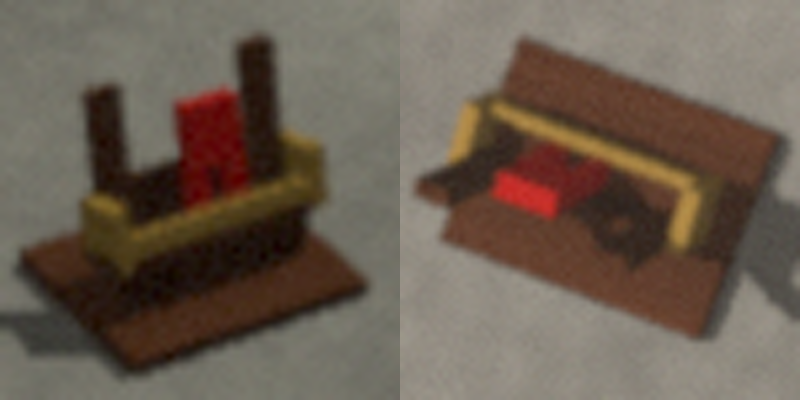

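```bash
cat >> h.py <<'E'
bx=lambda x0,x1,y0,y1,z0,z1:np.array([[x,y,z] for x in(x0,x1) for y in(y0,y1) for z in(z0,z1)])
u=np.array([-.2955,0,.9553]);n=np.array([.9553,0,.2955]);L=np.c_[n,[0,1,0],u]
def easel(p):  # x,y,yaw,sx,sz ; lean frame: origin ledge at backrest
    o=np.array([p[3],0,p[4]])-.004*n
    lean=lambda *a: bx(*a)@L.T+o
    ledge=lean(-.006,.021,-.054,.054,-.006,0); low=ledge.copy(); low[:,2]=.01
    parts=[bx(-.05,.05,-.065,.065,0,.01),np.r_[ledge,low],lean(-.008,0,-.049,.049,0,.028),
     lean(-.008,0,-.049,-.033,0,.072),lean(-.008,0,.033,.049,0,.072),lean(.016,.021,-.054,.054,0,.010),
     lean(0,.021,-.054,-.049,0,.024),lean(0,.021,.049,.054,0,.024)]
    return [R.from_euler('z',p[2]).apply(v)+[p[0],p[1],0] for v in parts]
E
python3 - <<'E'
from h import *
from scipy.optimize import minimize
S=np.load("S.npy",allow_pickle=True).item()
tg={c:S[c,"easel"]|S[c,"clip"] for c in C}; print({c:m.sum() for c,m in tg.items()})
def cost(p):
    t=0
    for c,m in tg.items():
        s=4;r=np.zeros((420*s,560*s),np.uint8)
        for b in easel(p): cv2.fillConvexPoly(r,cv2.convexHull(np.round((proj(c,b)+.5)*s).astype(np.int32)),255)
        t+=np.abs(cv2.resize(r,(560,420),interpolation=cv2.INTER_AREA)/255.-m).sum()/m.sum()
    return t
p0=np.array([.469,.2766,-.31,0,.035])
sim=np.vstack([p0]+[p0+np.eye(5)[i]*[.01,.01,.1,.02,.02][i] for i in range(5)])
r=minimize(cost,p0,method="Nelder-Mead",options=dict(initial_simplex=sim,maxiter=500,xatol=1e-4,fatol=1e-4)); p=r.x; print(p,r.fun)
# base corners from the top picture by hand
pc=np.array([[122,38],[385,135],[305,337],[40,240]])/(400/75)+[85,217]-.5
W=np.array([atz("top",q,.01)[:2] for q in pc]); print(W.mean(0)); 
e=[W[0]-W[1],W[3]-W[2],W[0]-W[3],W[1]-W[2]]; print([np.linalg.norm(v) for v in e],[np.arctan2(v[1],v[0]) for v in e])
ws,wt=lambda a:np.array(a)/(400/60)+[305,97]-.5,lambda a:np.array(a)/(400/75)+[85,217]-.5
for nm,a,b in(("up+y",(255,42),(35,190)),("lip -y",(130,232),(295,187)),("lip +y",(310,172),(92,102)),("cliptop",(208,98),(128,193))):
    P,g=tri(ws(a),wt(b)); print(nm,P,g,"easel frame",R.from_euler('z',-p[2]).apply(P-[p[0],p[1],0]))
print("dish",tri((289,192),(248,219)),"vase",atz("scene",(345,225),0))
pr=np.array([.471,-.2911,-.302]) # overlay
rack=[bx(-.073,.073,-.067,.067,0,.066)]+[bx(x-.004,x+.004,-w/2,w/2,.006,.131) for x,w in((-.046,.090),(0,.104),(.046,.076))]
rack=[R.from_euler('z',pr[2]).apply(v)+[pr[0],pr[1],0] for v in rack]
out=[]
for parts,bxs in((easel(p),(("scene",(305,97,365,157)),("top",(85,217,160,277)))),(rack,(("scene",(155,180,245,280)),("top",(320,200,410,290))))):
    row=[]
    for c,b in bxs:
        s=300/(b[3]-b[1]); im=crop(cv2.imread(f"pics/{c}0.png"),b,s)
        for v in parts:
            q=((proj(c,v)+.5-b[:2])*s).astype(int)
            for i in range(8):
                for j in(1,2,4):
                    if len(v)==8 and not i&j: cv2.line(im,tuple(map(int,q[i])),tuple(map(int,q[i|j])),(255,255,0),1)
        row.append(cv2.resize(im,(400,300)) if im.shape[1]>400 else cv2.copyMakeBorder(im,0,0,0,400-im.shape[1],0))
    out.append(np.hstack(row))
cv2.imwrite("pics/ov.png",np.vstack(out))
E
```

```text
{'scene': np.int64(1435), 'top': np.int64(2237)}
[ 0.47153016  0.27904051 -0.35341798  0.00492666  0.03938926] 0.18855489616717408
[0.47044678 0.27597421]
[np.float64(0.13126255694008762), np.float64(0.13109150374503295), np.float64(0.09847145381341522), np.float64(0.09710967196655843)] [np.float64(1.2119843136337018), np.float64(1.2223861098087623), np.float64(-0.3674774708524503), np.float64(-0.3694335498187904)]
up+y [0.46417861 0.32446759 0.10468161] 0.0022089930887163735 easel frame [-0.0226198   0.04007505  0.10468161]
lip -y [0.46822679 0.22699408 0.05513255] 0.003832810851452746 easel frame [ 0.01491441 -0.04997303  0.05513255]
lip +y [0.50546224 0.31713643 0.05653341] 0.0008522172202056698 easel frame [0.01864967 0.04748552 0.05653341]
cliptop [0.46378813 0.28880734 0.09248372] 0.003457575253487958 easel frame [-0.01064389  0.00648363  0.09248372]
dish (array([ 0.54209572, -0.02611406,  0.03055833]), np.float64(0.0005850792148221272)) vase [ 0.71230534 -0.00598744  0.        ]
```

View pics/ov.png

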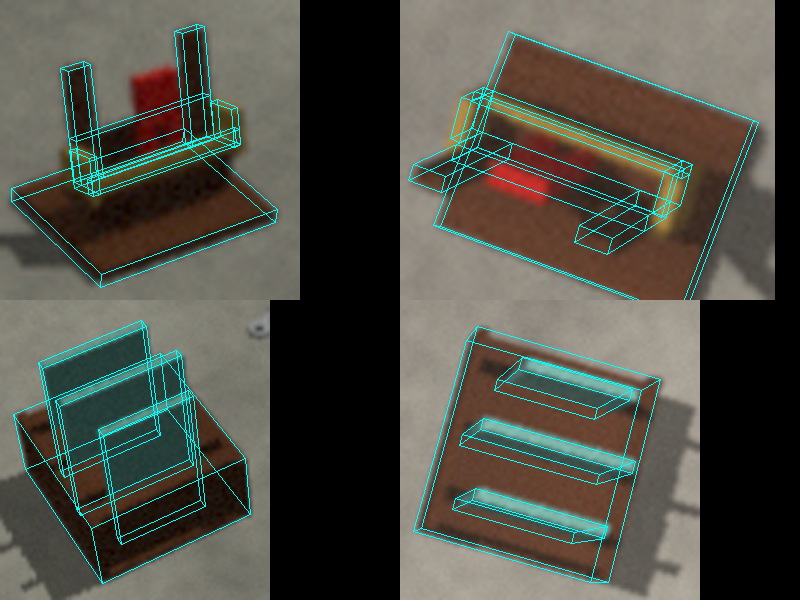

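```bash
cat >> h.py <<'E'
EP=np.array([.471,.278,-.357,.0049,.0394])
def rotq(a,z): # approach, jaw dir
    M=np.c_[np.cross(a,z),a,z]; return np.roll(R.from_matrix(M).as_quat(),1)
def elean(P,p=EP): # lean coords (out of backrest, y, along) -> world
    o=np.array([p[3],0,p[4]])-.004*n
    return R.from_euler('z',p[2]).apply(L@np.array(P)+o)+[p[0],p[1],0]
def equat(s=1,lean=None,p=EP):
    Rz=R.from_euler('z',p[2]); return rotq(Rz.apply(-u),s*Rz.apply(n))
def dquat(yaw,s=1): return rotq(np.array([0,0,-1.]),s*np.array([np.cos(yaw),np.sin(yaw),0]))
def best(P,f):
    b=[]
    for s in(1,-1):
        j=manip.solve_ik(P,f(s))
        if j is not None: b.append((np.abs(np.array(j)-manip.get_joints()).max(),s,np.round(j,2)))
    print(b); return f(min(b,key=lambda t:t[0])[1])
E
python3 - <<'E'
from h import *
Q0=Q(manip.get_orientation()); print(np.round(Q0.as_matrix(),2))
p=manip.get_position(); manip.move_l([p[0],p[1],.33],.3)
q=best(elean((.006,.0065,.13)),equat)
manip.reach(elean((.006,.0065,.13)),q)
manip.set_gripper(.04)
print(manip.get_position()-elean((.006,.0065,.13)),manip.get_time())
a,b=(shot(c,"pre"+c,bb,5) for c,bb in(("scene",(295,65,375,155)),("top",(85,215,165,305))))
cv2.imwrite("pics/pre.png",np.hstack([a,b])[:,:,::-1])
# teal fit
from scipy.optimize import minimize
tg={}
for c in C:
    h=cv2.cvtColor(cv2.imread(f"pics/pre{c}_raw.png"),cv2.COLOR_BGR2HSV); m=cv2.inRange(h,(70,60,60),(100,255,255))>0
    k=np.zeros_like(m); 
    (x0,y0,x1,y1)={"scene":(155,180,245,280),"top":(320,200,410,290)}[c]; k[y0:y1,x0:x1]=1; tg[c]=m&k
print({c:m.sum() for c,m in tg.items()})
def cost(p):
    t=0
    for c,m in tg.items():
        s=4;r=np.zeros((420*s,560*s),np.uint8)
        for x,w,d in((-.046,.090,p[3]),(0,.104,p[4]),(.046,.076,p[5])):
            v=R.from_euler('z',p[2]).apply(bx(x-.004,x+.004,d-w/2,d+w/2,.067,.131))+[p[0],p[1],0]
            cv2.fillConvexPoly(r,cv2.convexHull(np.round((proj(c,v)+.5)*s).astype(np.int32)),255)
        t+=np.abs(cv2.resize(r,(560,420),interpolation=cv2.INTER_AREA)/255.-m).sum()/m.sum()
    return t
p0=np.array([.471,-.291,-.302,0,0,0])
sim=np.vstack([p0]+[p0+np.eye(6)[i]*[.006,.006,.06,.006,.006,.006][i] for i in range(6)])
r=minimize(cost,p0,method="Nelder-Mead",options=dict(initial_simplex=sim,maxiter=800,xatol=1e-4,fatol=1e-4)); print(r.x,r.fun)
E
```

```text
[[-0.93  0.    0.37]
 [-0.37 -0.   -0.93]
 [-0.   -1.    0.  ]]
[(np.float64(1.5635874145431834), 1, array([-0.35,  0.27, -0.63,  1.97,  0.56,  0.95, -1.64])), (np.float64(1.3485477964432775), -1, array([ 0.08,  0.47, -1.23,  1.95,  0.83,  1.15,  1.27]))]
[-3.54987881e-06  2.08053051e-05  9.25763668e-06] 7.1
{'scene': np.int64(1831), 'top': np.int64(703)}
[ 0.47222947 -0.29263992 -0.27703488  0.00213011  0.00210668 -0.00410692] 0.3657417280523299
```

View pics/pre.png

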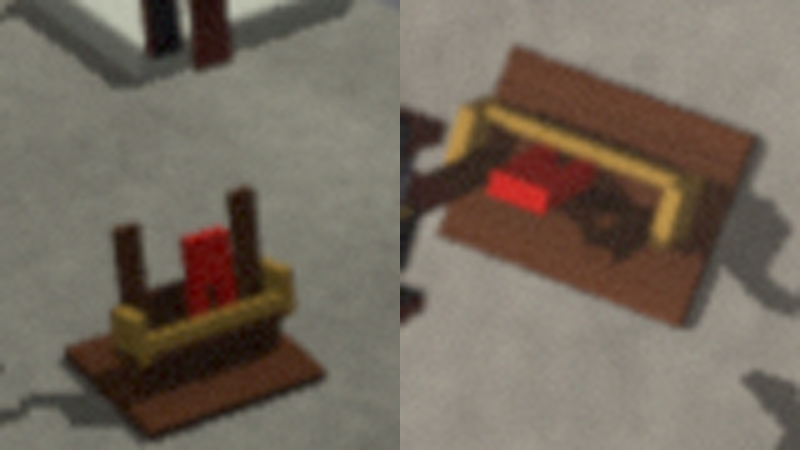

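```bash
python3 - <<'E'
from h import *
for c,o in(("scene",(295,65)),("top",(85,215))):
    for P in((.006,.0065,.13),(.026,.0065,.13),(-.014,.0065,.13),(.006,.0065,.056),(0,.041,.072)): print(c,P,(proj(c,elean(P))[0]+.5-o)*5)
print(manip.get_opening())
E
```

```text
scene (0.006, 0.0065, 0.13) [190.60593795 113.1163315 ]
scene (0.026, 0.0065, 0.13) [209.87261988 119.19114423]
scene (-0.014, 0.0065, 0.13) [171.7374387  107.16795946]
scene (0.006, 0.0065, 0.056) [202.52328517 233.95169876]
scene (0, 0.041, 0.072) [241.89469168 190.66635153]
top (0.006, 0.0065, 0.13) [ 47.10057946 224.63910911]
top (0.026, 0.0065, 0.13) [ 58.89296514 181.41536371]
top (-0.014, 0.0065, 0.13) [ 35.46212319 267.54268701]
top (0.006, 0.0065, 0.056) [119.45586723 187.21747541]
top (0, 0.041, 0.072) [ 31.56337525 181.02126514]
0.04007754469074851
```

```bash
python3 - <<'E'
from h import *
a=np.mean([manip.read_camera("scene").astype(float) for _ in range(4)],0); b=cv2.imread("pics/scene0.png")[:,:,::-1].astype(float)
d=np.abs(a-b).max(2)
print(manip.get_position())
print(np.round(d[68:96,322:346]).astype(int))
E
```

```text
[0.4436808  0.29513327 0.16418615]
[[ 16  84 149 171 161 169 166 164 118  61  46 128 159 160 163 164 159 138
   73  10   7   3   4   8]
 [ 13  72 146 169 174 168 163 165 122  61  32 115 153 163 153 144 130 112
   68  16   5   4   5   3]
 [ 10  55 134 165 164 162 167 163 131  67  30 102 142 138 124 113  94  73
   48  10   6   3   2   5]
 [  4  42 126 162 163 166 165 162 136  72  22  77 111 101  87  74  65  56
   41   8   4   2   4   1]
 [  2  27 124 162 160 162 150 142 118  64  14  41  68  60  60  57  53  50
   39  19   3   2   6   1]
 [  1  25 115 146 141 130 122 111  86  44   9  28  46  60  50  50  50  48
   38  16   2   2   1   4]
 [  4  21  94 122 108  92  78  67  54  28   9  31  52  53  48  51  54  52
   39  15   1   4   2   6]
 [  2  10  55  70  66  57  51  38  29  11   6  28  55  44  50  50  52  48
   51  30   1   3   5   6]
 [  5   4  19  28  36  26  15  10   4   2   4  26  49  48  49  56  65  64
   60  35   2   8   6   4]
 [  3   2   4   2   4   4   2   4   2   3   1  20  48  65  62  64  73  66
   49  22   3   2   5   5]
 [  2   3   2   6   3   4   1   7   3   2   4  15  54  
[... 1063 characters left out ...]
 3   7   6   4   2   5   4   1   8   3   4   6   4   2   2   7   2
    5   4   4   1   4   8]
 [  6   2   5   4   4   6   3   3   2   2   4   2   6   3   6   3   4   6
    7   4   4   7   6   4]
 [  3   4   9   2   6   1   2   4   6   6   5   1   8   4   6   5   4  10
    5   4   2   4   4   6]
 [  5   3   6   4   2   6   1   3   2   7   2   3   3   2   3   3   4   4
    3   3   6   4   5   7]
 [  3   5   2   5   6   6   6   4   4   2   6   3   4   4   7   6   1   2
    2   5   3   4   3   3]
 [  1   2   6   4   4   4   2   5   1   4   4   5   7   4   5   3   2   4
    4   6   2   3   7   2]
 [  4   4   4   4   3   1   4   6   1   2   3   3   4   5   3   0   4   8
    4   4   3   5   5   4]]
```

```bash
python3 - <<'E'
from h import *
B={c:cv2.imread(f"pics/{c}0.png")[:,:,::-1].astype(float) for c in C}
def tip(o):
    manip.set_gripper(o); G=manip.get_position(); a=-Q(manip.get_orientation()).as_matrix()[:,1]
    a=np.mean([manip.read_camera("scene").astype(float) for _ in range(3)],0); d=np.abs(a-B["scene"]).max(2)[40:100,315:350]>22
    d=cv2.morphologyEx(d.astype(np.uint8),cv2.MORPH_OPEN,np.ones((2,2)))
    rows=[(c+315,40+np.flatnonzero(d[:,c]).max()) for c in range(35) if d[:,c].any()]
    print(o,rows,proj("scene",G))
    a=np.mean([manip.read_camera("top").astype(float) for _ in range(3)],0); d=np.abs(a-B["top"]).max(2)[215:300,70:130]>22
    d=cv2.morphologyEx(d.astype(np.uint8),cv2.MORPH_OPEN,np.ones((2,2)))
    print([(r+215,70+np.flatnonzero(d[r]).max()) for r in range(0,85,3) if d[r].any()],proj("top",G))
for o in(.088,.0,.04): tip(o)
print(manip.get_time())
E
```

```text
0.088 [(315, np.int64(50)), (316, np.int64(50)), (317, np.int64(53)), (318, np.int64(61)), (319, np.int64(68)), (320, np.int64(74)), (321, np.int64(75)), (322, np.int64(76)), (323, np.int64(76)), (324, np.int64(76)), (325, np.int64(75)), (326, np.int64(75)), (327, np.int64(75)), (328, np.int64(74)), (329, np.int64(48)), (330, np.int64(53)), (331, np.int64(53)), (332, np.int64(53)), (333, np.int64(54)), (334, np.int64(54)), (335, np.int64(54)), (336, np.int64(56)), (337, np.int64(64)), (338, np.int64(71)), (339, np.int64(81)), (340, np.int64(81)), (341, np.int64(81)), (342, np.int64(81)), (343, np.int64(80)), (344, np.int64(80)), (345, np.int64(80)), (346, np.int64(79)), (347, np.int64(78)), (348, np.int64(53)), (349, np.int64(53))] [[332.61951058  87.11522106]]
[(233, np.int64(77)), (236, np.int64(85)), (239, np.int64(93)), (242, np.int64(99)), (245, np.int64(99)), (248, np.int64(94)), (251, np.int64(91)), (254, np.int64(91)), (257, np.int64(90)), (260, np.int64(87)), (263, np.int64(85)), (266, np.int64(84)), (269, np.int64(83)), (272, np.int64(82)), (275, np.int64(81)), (278, np.int
[... 2062 characters left out ...]
, (343, np.int64(54)), (344, np.int64(54)), (345, np.int64(54)), (346, np.int64(53)), (347, np.int64(53)), (348, np.int64(53)), (349, np.int64(52))] [[332.63091403  87.1052002 ]]
[(233, np.int64(77)), (236, np.int64(85)), (239, np.int64(93)), (242, np.int64(95)), (245, np.int64(92)), (248, np.int64(88)), (251, np.int64(89)), (254, np.int64(94)), (257, np.int64(93)), (260, np.int64(90)), (263, np.int64(89)), (266, np.int64(88)), (269, np.int64(87)), (272, np.int64(87)), (275, np.int64(91)), (278, np.int64(90)), (281, np.int64(86)), (284, np.int64(81)), (287, np.int64(78)), (290, np.int64(81)), (293, np.int64(81)), (296, np.int64(80)), (299, np.int64(79))] [[ 93.89407579 259.42645262]]
11.2917
```

```bash
python3 - <<'E'
from h import *
P,g=tri((333,77.5),(93,262)); G=manip.get_position(); print(P,g,G,P-G)
print(R.from_euler('z',-EP[2]).apply(P-G)@L)
E
```

```text
[0.44028967 0.28940447 0.19547208] 0.010021695776048042 [0.44365827 0.29514285 0.1641891 ] [-0.00336859 -0.00573838  0.03128298]
[ 0.00814472 -0.00655377  0.0302247 ]
```

```bash
python3 - <<'E'
from h import *
print(manip.move_l(elean((.006,.0065,.036)),.12,contact_N=4))
a,b=(shot(c,"gr"+c,bb,5) for c,bb in(("scene",(295,65,375,155)),("top",(85,215,165,305))))
cv2.imwrite("pics/gr.png",np.hstack([a,b])[:,:,::-1])
manip.set_gripper(0.0); print(manip.get_opening(),manip.get_position()-elean((.006,.0065,.036)),manip.get_wrist_force(),manip.get_time())
E
```

```text
False
0.0006563866478778951 [-2.76462134e-05 -7.78407421e-06 -4.45133969e-05] [ 0.2020473  -0.52169207 -0.43483234] 13.0667
```

View pics/gr.png

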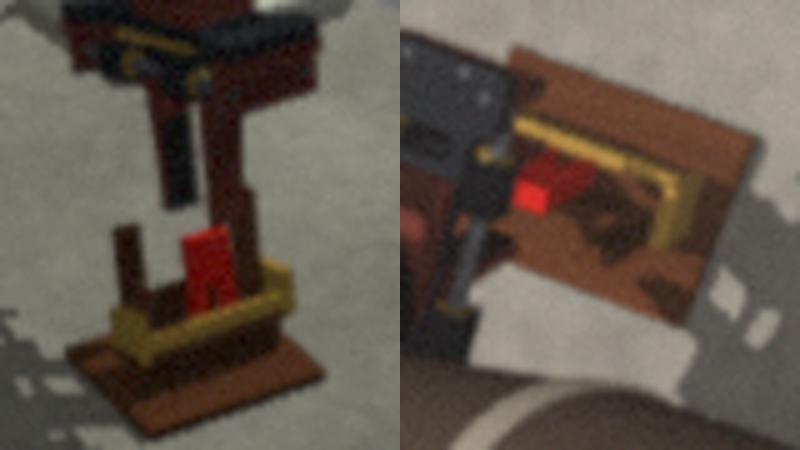

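```bash
python3 - <<'E'
from h import *
manip.set_gripper(.04)
print(manip.move_l(elean((.006,.0065,.006)),.08,contact_N=4))
manip.set_gripper(0.0); print(manip.get_opening(),manip.get_wrist_force(),manip.get_time())
print(manip.move_l(elean((.006,.0065,.09)),.1),manip.get_opening(),manip.get_wrist_force())
a,b=(shot(c,"li"+c,bb,5) for c,bb in(("scene",(295,65,375,155)),("top",(85,215,165,305))))
cv2.imwrite("pics/li.png",np.hstack([a,b])[:,:,::-1])
E
```

```text
False
0.011814442842055111 [-0.2581206  -0.10160531  1.11400186] 14.9167
False 0.01148994041291572 [-0.31586534 -0.37417982 -0.07815836]
```

View pics/li.png

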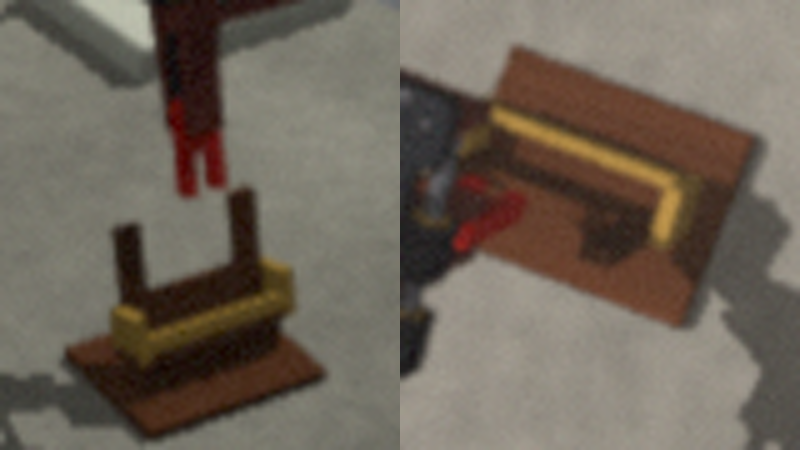

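```bash
python3 - <<'E'
from h import *
D=atz("top",(247.5,221.5),.028); print(D)
D=(D+[.542,-.026,0])/2
p=manip.get_position(); manip.move_l(p+[0,0,.1],.25)
f=lambda s:dquat(-.357,s)
P=[D[0],D[1],.16]; q=best(P,f); manip.reach(P,q)
print(manip.get_wrist_force(),manip.get_opening(),manip.get_time())
print(manip.move_l([D[0],D[1],.03],.15,contact_N=4),manip.move_l([D[0],D[1],.010],.04,contact_N=3),manip.get_position())
manip.set_gripper(.035); manip.move_l([D[0],D[1],.17],.25)
print(manip.get_time())
manip.read_camera("scene"); manip.read_camera("top")
s,t=manip.silhouettes("scene","clip"),manip.silhouettes("top","clip")
print([(r["score"],r["xy"]) for r in s+t]); 
if s and t: print(tri(s[0]["xy"],t[0]["xy"]))
a,b=(shot(c,"di"+c,bb,5) for c,bb in(("scene",(250,150,330,230)),("top",(208,180,288,260))))
cv2.imwrite("pics/di.png",np.hstack([a,b])[:,:,::-1])
E
```

```text
[ 0.53663935 -0.02451119  0.028     ]
[(np.float64(2.0073630085746976), 1, array([ 0.42,  0.36, -0.58,  1.81,  0.23,  1.04, -0.61])), (np.float64(0.7884405721280263), -1, array([ 0.84,  0.61, -1.25,  1.79,  0.62,  1.21,  2.19]))]
[0.0026339  0.83447514 0.35950111] 0.011600923602238975 17.85
False True [ 0.53943759 -0.02551184  0.0131511 ]
20.65
[(0.45, [292.4, 189.1])]
```

View pics/di.png

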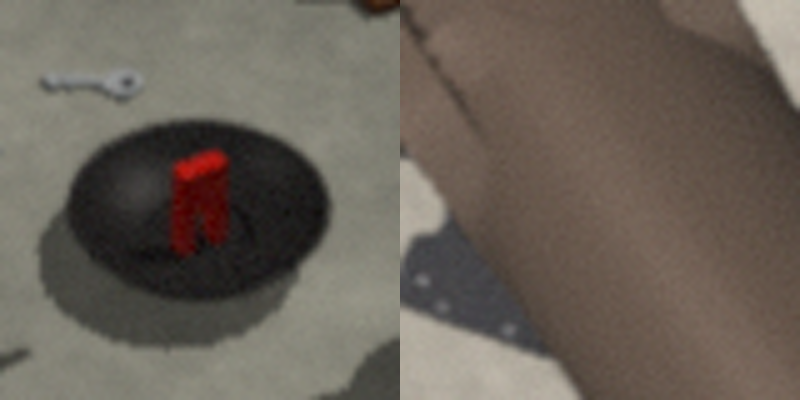

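```bash
python3 - <<'E'
from h import *
from scipy.optimize import minimize
S=np.load("S.npy",allow_pickle=True).item()
for c,(x0,y0,x1,y1) in {"scene":(155,180,245,280),"top":(320,200,410,290)}.items():
    im=cv2.imread(f"pics/{c}0.png"); h=cv2.cvtColor(im,cv2.COLOR_BGR2HSV)
    m=S[c,"panel_middle"]; print(c,m.sum(),"median hsv",np.median(h[m],0),np.percentile(h[m],[5,95],axis=0).astype(int).tolist())
def masks(lo):
    tg={}
    for c,(x0,y0,x1,y1) in {"scene":(155,180,245,280),"top":(320,200,410,290)}.items():
        im=cv2.imread(f"pics/{c}0.png").astype(int); t=((im[:,:,1]-im[:,:,2])>lo)   # G-R
        k=np.zeros(t.shape,bool);k[y0:y1,x0:x1]=1; tg[c]=t&k
    return tg
tg=masks(14); print({c:m.sum() for c,m in tg.items()})
def prism(p,i):
    x,w,d=((-.046,.090,p[3]),(0,.104,p[4]),(.046,.076,p[5]))[i]
    return R.from_euler('z',p[2]).apply(bx(x-.004,x+.004,d-w/2,d+w/2,.066,.131))+[p[0],p[1],0]
def cost(p,ret=False):
    t=[]
    for c,m in tg.items():
        s=4;r=np.zeros((420*s,560*s),np.uint8)
        for i in range(3): cv2.fillConvexPoly(r,cv2.convexHull(np.round((proj(c,prism(p,i))+.5)*s).astype(np.int32)),255)
        t.append(np.abs(cv2.resize(r,(560,420),interpolation=cv2.INTER_AREA)/255.-m).sum()/m.sum())
    return t if ret else sum(t)
for full in(dict(tg),{"scene":tg["scene"]},{"top":tg["top"]}):
    tg=full; p0=np.array([.471,-.291,-.302,0,0,0])
    sim=np.vstack([p0]+[p0+np.eye(6)[i]*[.006,.006,.06,.006,.006,.006][i] for i in range(6)])
    r=minimize(cost,p0,method="Nelder-Mead",options=dict(initial_simplex=sim,maxiter=900,xatol=1e-4,fatol=1e-4)); p=r.x
    print(np.round(p,4),cost(p,True),"middle",prism(p,0).mean(0))
E
```

```text
scene 536 median hsv [83. 98. 63.] [[80, 70, 59], [86, 113, 146]]
top 322 median hsv [ 82.   72.  123.5] [[12, 31, 76], [85, 93, 184]]
{'scene': np.int64(1928), 'top': np.int64(851)}
[ 0.472  -0.2937 -0.3004  0.0025  0.0031 -0.0024] [np.float64(0.06933121796436417), np.float64(0.12643487477247067)] middle [ 0.4288209  -0.27769555  0.0985    ]
[ 0.47   -0.2916 -0.3034  0.0025  0.003  -0.002 ] [np.float64(0.04141444959726629)] middle [ 0.42680428 -0.27549122  0.0985    ]
[ 0.4722 -0.2942 -0.2944  0.0032  0.0029 -0.0011] [np.float64(0.12388654639294025)] middle [ 0.42909438 -0.27772423  0.0985    ]
```

```bash
python3 - <<'E'
from h import *
M=np.array([.4285,-.2775]); f=lambda s:dquat(-.301,s)
p=manip.get_position(); manip.move_l(p+[0,0,.12],.3)
P=[*M,.20]; q=best(P,f); manip.reach(P,q); manip.set_gripper(.03)
print(manip.get_time(),manip.get_wrist_force())
print(manip.move_l([*M,.061],.12,contact_N=4),manip.get_position())
manip.set_gripper(0.0); print(manip.get_opening(),manip.get_wrist_force(),manip.get_time())
if manip.get_opening()>.006:
    print(manip.move_l([*M,.16],.07,contact_N=25),manip.get_opening(),manip.get_wrist_force())
    manip.move_l([*M,.26],.15); print(manip.get_opening(),manip.get_time())
a,b=(shot(c,"pl"+c,bb,4) for c,bb in(("scene",(140,120,240,260)),("top",(320,200,420,340))))
cv2.imwrite("pics/pl.png",np.hstack([a,b])[:,:,::-1])
E
```

```text
[(np.float64(2.295586567269742), 1, array([ 1.03,  0.28, -0.67,  1.83,  0.19,  1.1 , -0.  ])), (np.float64(0.5604057315269076), -1, array([ 1.46,  0.55, -1.35,  1.8 ,  0.56,  1.26,  2.8 ]))]
22.9417 [0.56573051 0.14513958 0.38361757]
False [ 0.42896371 -0.27769275  0.06164455]
0.007944931511237287 [-1.11685661 -1.35974007  2.23812408] 24.725
False 0.00772431388567481 [-0.02376557 -0.61333382 -1.86913467]
0.007772956784566591 27.1083
```

View pics/pl.png

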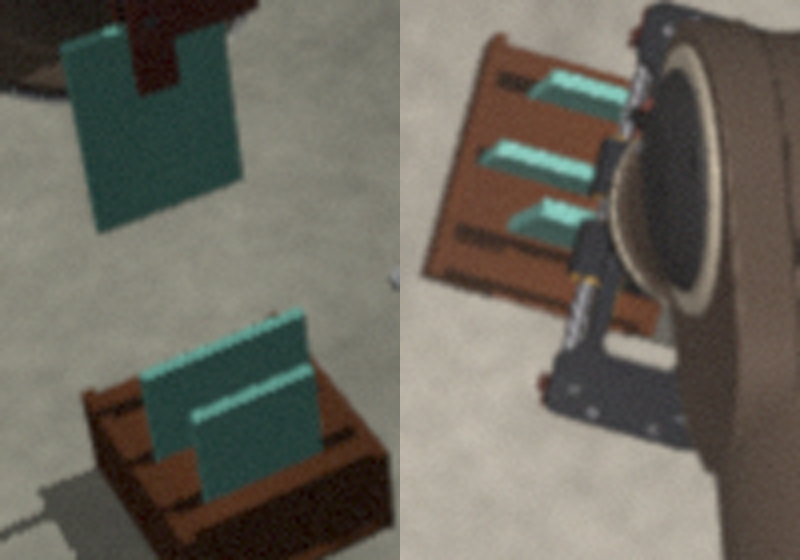

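```bash
cat > hov.py <<'E'
from h import *
from scipy.optimize import minimize
def fitm(m,parts,roi):
    x0,y0,x1,y1=roi
    def cost(d):
        s=8;r=np.zeros((420*s,560*s),np.uint8)
        for v in parts(d): cv2.fillConvexPoly(r,cv2.convexHull(np.round((proj("scene",v)+.5)*s).astype(np.int32)),255)
        r=cv2.resize(r,(560,420),interpolation=cv2.INTER_AREA)/255.
        return np.abs(r-m)[y0:y1,x0:x1].sum()/m[y0:y1,x0:x1].sum()
    r=minimize(cost,[0,0],method="Nelder-Mead",options=dict(initial_simplex=[[0,0],[.006,0],[0,.006]],xatol=1e-4,fatol=1e-4)); return r.x,r.fun
def pc(a,y,z): return np.array([elean((i,j,k)) for i in a for j in y for k in z])
def measure(im,tcp_lean):
    im=im.astype(int); a,y,z=tcp_lean
    teal=((im[:,:,1]-im[:,:,0])>14)
    k=np.zeros(teal.shape,bool);k[20:160,290:380]=1;teal&=k
    # panel lower 75 mm only (below the fingers): compare the hull restricted by the ROI
    P=lambda d:[pc((a-.004,a+.004),(y+d[0]-.045,y+d[0]+.045),(z-.0556+d[1],z+.0694+d[1]))]
    q=proj("scene",np.vstack(P((0,0)))); lo=int(np.median(q[:,1]))
    print("panel dy,dalong",*fitm(teal,P,(290,lo-3,380,160)),teal.sum(),q.min(0),q.max(0))
    brass=(im[:,:,0]-im[:,:,2]>45)&(im[:,:,1]-im[:,:,2]>28); k[:]=0;k[97:157,305:365]=1;brass&=k
    B=lambda d:[pc((.016,.021),(d[0]-.054,d[0]+.054),(d[1],.010+d[1])),pc((0,.021),(d[0]-.054,d[0]-.049),(d[1],.024+d[1])),pc((0,.021),(d[0]+.049,d[0]+.054),(d[1],.024+d[1]))]
    print("brass dy,dalong",*fitm(brass,B,(305,97,365,157)),brass.sum(),np.argwhere(brass).min(0),np.argwhere(brass).max(0))
E
python3 - <<'E'
from hov import *
p=manip.get_position(); manip.move_l(p+[0,0,.05],.25)
T=(.008,0,.0556+.09)
q=best(elean(T),equat); manip.reach(elean(T),q)
print(manip.get_opening(),manip.get_time(),manip.get_position()-elean(T))
im=manip.read_camera("scene"); cv2.imwrite("pics/hov_raw.png",im[:,:,::-1]); 
measure(im,T)
print("--ref scene0"); im0=cv2.imread("pics/scene0.png")[:,:,::-1]; 
try: measure(im0,T)
except Exception as e: print(e)
t=manip.read_camera("top"); 
cv2.imwrite("pics/hov.png",np.hstack([crop(im,(295,50,375,155),5),crop(t,(75,205,155,310),5)])[:,:,::-1])
E
```

```text
Traceback (most recent call last):
bench.IKError: the arm cannot follow that straight line within its joint ranges
```

```bash
python3 - <<'E'
from hov import *
T=(.008,0,.0556+.13)
q=best(elean(T),equat); manip.reach(elean(T),q)
T=(.008,0,.0556+.085); manip.move_l(elean(T),.12)
print(manip.get_opening(),manip.get_time(),manip.get_position()-elean(T),manip.get_joints())
im=manip.read_camera("scene"); cv2.imwrite("pics/hov_raw.png",im[:,:,::-1]); 
measure(im,T)
print("--ref scene0"); im0=cv2.imread("pics/scene0.png")[:,:,::-1]; 
try: measure(im0,T)
except Exception as e: print(e)
t=manip.read_camera("top"); 
cv2.imwrite("pics/hov.png",np.hstack([crop(im,(295,50,375,155),5),crop(t,(75,205,155,310),5)])[:,:,::-1])
E
```

```text
[(np.float64(3.9115913824216078), 1, array([-2.  ,  0.26,  1.31,  2.01,  0.01,  0.91, -1.08])), (np.float64(1.4339281927214782), -1, array([ 0.1 ,  0.34, -1.22,  1.91,  0.68,  1.17,  1.4 ]))]
0.007648500425272528 29.8083 [-5.98027298e-05  4.56005453e-05 -6.69720684e-05] [ 0.06148314  0.40520351 -1.16727731  1.9529447   0.76196858  1.11038804
  1.33514963]
panel dy,dalong [0.00114331 0.00128943] 0.03751709986320109 1040 [314.32532754  56.43226704] [345.90887587 107.10080108]
brass dy,dalong [0.00093182 0.00115759] 0.20225490196078433 200 [117 318] [141 352]
--ref scene0
panel dy,dalong [0. 0.] inf 0 [314.32532754  56.43226704] [345.90887587 107.10080108]
brass dy,dalong [0.00080171 0.00126142] 0.23198070672119117 187 [117 318] [136 352]hov.py:9: RuntimeWarning: divide by zero encountered in scalar divide
  return np.abs(r-m)[y0:y1,x0:x1].sum()/m[y0:y1,x0:x1].sum()
  np.max(np.abs(fsim[0] - fsim[1:])) <= fatol):
```

View pics/hov.png

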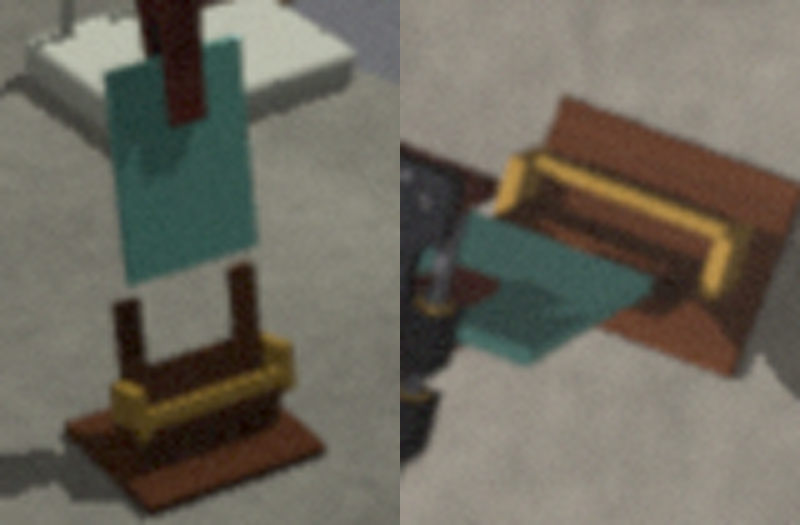

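```bash
python3 - <<'E'
from hov import *
def where(): 
    P=manip.get_position(); o=elean((0,0,0)); return np.round((R.from_euler('z',-EP[2]).apply(P-o)@L-[0,0,.0556])*1000,1)
print(manip.move_l(elean((.008,0,.0556+.03)),.1,contact_N=5),where())
print(manip.move_l(elean((.008,0,.0556-.006)),.04,contact_N=5),where(),manip.get_wrist_force(),manip.get_moment(),manip.get_opening(),manip.get_time())
im=manip.read_camera("scene");t=manip.read_camera("top")
measure(im,tuple(where()/1000+[0,0,.0556]))
cv2.imwrite("pics/set.png",np.hstack([crop(im,(295,65,375,155),5),crop(t,(75,215,155,305),5)])[:,:,::-1])
E
```

```text
False [ 7.8  0.4 30.3]
True [ 7.8 -0.2 -1.9] [ 0.11364735 -0.30124169  2.51174431] [ 0.09561186 -0.05986359  0.02722753] 0.008051467418037339 31.35
panel dy,dalong [0.00205197 0.01256859] 0.053473285224870624 869 [317.62028721  85.92486012] [348.20726463 134.88922015]
brass dy,dalong [1.60138589e-03 6.24167919e-06] 0.32847453446787517 159 [117 318] [136 352]
```

View pics/set.png

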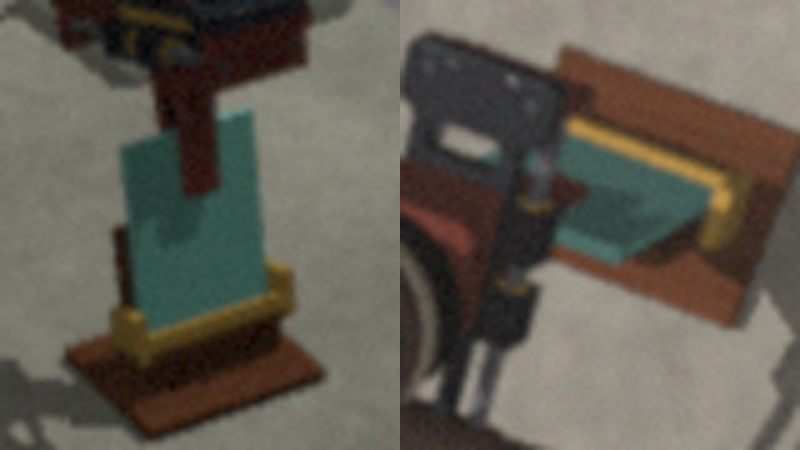

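```bash
python3 - <<'E'
from hov import *
def where(): 
    P=manip.get_position(); o=elean((0,0,0)); return np.round((R.from_euler('z',-EP[2]).apply(P-o)@L-[0,0,.0556])*1000,1)
w=where()/1000
print(manip.move_l(elean((.0035,w[1],.0556+w[2])),.03,contact_N=6),where(),manip.get_wrist_force())
manip.set_gripper(.03); w=where()/1000
manip.move_l(elean((w[0],w[1],.0556+.13)),.12)
p=manip.get_position(); manip.move_l(p+[-.05,-.02,.08],.2)
print(manip.get_time(),manip.get_wrist_force())
im=manip.read_camera("scene");t=manip.read_camera("top")
measure(im,(.004,0,.0556))
for c in C:
    for l in("panel_middle","clip"): print(c,l,[(r["score"],r["xy"]) for r in manip.silhouettes(c,l)[:2]])
cv2.imwrite("pics/fin.png",np.hstack([crop(im,(250,65,370,210),3.3),crop(t,(75,190,195,335),3.3)])[:,:,::-1])
E
```

```text
False [ 3.  -0.  -1.9] [-0.01318399 -0.24005741  3.0327204 ]
34.175 [ 0.93632565 -0.20893531 -1.28804897]
panel dy,dalong [-0.00039551  0.00874658] 0.058445132438940485 1020 [316.90615648  85.05775009] [347.48950416 133.96435497]
brass dy,dalong [ 0.00067389 -0.00013495] 0.30164802117165884 163 [117 318] [136 352]
scene panel_middle [(0.94, [332.4, 108.9]), (0.62, [288.2, 191.8])]
scene clip [(0.62, [291.3, 192.1]), (0.38, [332.9, 136.2])]
top panel_middle [(0.82, [107.6, 254.0])]
top clip [(0.59, [244.4, 221.1])]
```

View pics/fin.png

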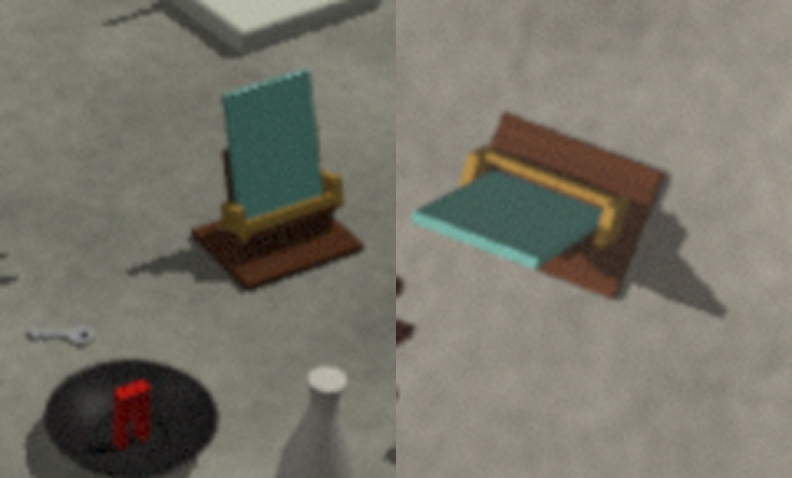

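```bash
python3 - <<'E'
from hov import *
for c in C: print(c,np.round(proj(c,pc((0,.008),(-.045,.045),(.125,))),1).tolist())
print(manip.get_time()); manip.job_done()
E
```

```text
scene [[316.9, 93.0], [342.4, 85.1], [318.4, 93.5], [344.0, 85.5]]
top [[116.1, 269.7], [78.1, 255.3], [117.1, 266.3], [79.0, 251.9]]
34.475
the job is handed in; nothing more can be done
```

I moved the red clip into the dish, lifted the middle panel straight up out of the rack's near slot, stood it on the easel's ledge and handed the job in at 34.5 s. `job_done()` gives no verdict, so everything below comes from my own camera checks.

**Last checks**
- **Panel:** it is down behind the brass lip, between the cheeks and leaning on the uprights. Its top corners lie within 1–3 px (about 2–6 mm) of where they should be when home in both views. Before release, its sideways offset from the cheeks measured under 1 mm.
- **Clip:** it stands upright in the dish and has been let go. It did not fall over.
- **Other panels and objects:** the narrow and wide panels were still standing in the rack after the lift. I saw nothing else move, but I did not re-measure the keys, candle or spectacle case at the end.

**What disagreed**
- **Fingertips:** they sit about 30 mm short of the reported TCP. My first attempt on the clip closed on nothing. I corrected for this in every later grasp.
- **Panel height fits:** the outline fits after the panel touched the ledge (12.6 mm) and after release (8.7 mm) both read it as too high. I put this down to the lip hiding its lower edge. The ledge contact came within 2 mm of the expected height, and the top corners agree with the panel being down.

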